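Refit the spice carousel's upper tier, turn the honey to the front and hold it

TASK

The upper tier of the spice carousel has been washed: thread the square steel spacer tube over the carousel's square post until it sits fully home on the shoulder, then thread the small square wooden tray over the post until it sits fully home on the spacer, hub upward. Then turn the carousel until the honey jar (the widest of its jars) stands squarely at the front, on the robot's side of the post, with all the jars still standing on it and the other things on the worktop left where they are. Let go of nothing at the end: finish while gripping the small tray's hub, holding the carousel still.

Things in the scene. Friction and masses are not known exactly. Their poses are not given: they have to be found in the camera images.
- post_tip (a point): top end, on the axis, of the carousel's upright square steel post, 20 x 20 mm, its last 10 mm tapering to 12 x 12 mm. x, y axes square to the post's faces, z up; it turns with the turntable. The post stands 77 mm tall on a round wooden shoulder, 52 mm wide. Turntable floor 163 mm below this point, jar tops at least 54 mm below it
- foot: fixed round black foot of the carousel, 196 mm across, 13 mm high; origin at the centre of its underside, on the carousel's axis, z up. Above it turns the round wooden turntable: 286 mm across, floor 26 mm above the worktop, rim 36 mm above it, no markings
- turntable (a joint): turn of the carousel about its upright axis, rad, 0 where it stood at the start, positive anticlockwise seen from above; free to turn a full turn either way, with light friction (about 0.06 N m), and it stays where it is left
- front_place (a point): the point where the middle of the honey jar must come: 102 mm straight in front of the carousel's axis (towards the robot and the worktop's front edge, along -x), at jar height. It does not turn with the carousel
- honey_mid (a point): middle of the honey jar, half-way up: the widest jar on the carousel, 64 mm in diameter, 109 mm tall, broad flat metal lid; z up along the jar. It stands loose on the turntable, 102 mm from the axis, at first about a fifth of a turn to the left or right of the front
- spacer_mid (a point): centre of the spacer, half-way up: plain square steel tube standing on the draining tray, 36 x 36 mm outside, 23 x 23 mm bore right through, 45 mm tall; z up along the bore, x, y square to its sides. Either end may go down, in any of its four turns. Fully home, its underside is on the shoulder and this point 54.5 mm below post_tip
- tray_hub (a point): grip point on the axis of the small wooden tray (92 x 92 mm, rim 9 mm high, floor 5 mm), in its hub: a square tube 36 x 36 mm, top 44 mm over the underside, 23 x 23 mm bore right through, square to the sides, as are x, y; z up. Point 34 mm over the underside. Any of four turns fits. Fully home on the spacer, it is 2 mm above post_tip and the tray turns the carousel (play 0.17 rad)
- drain_tray: shallow dark draining tray, 306 x 184 mm, 11 mm high, floor 4 mm, fixed; origin at the centre of its underside, y along its length. The spacer and the small tray stand on its floor, upright, 75 mm either side of its centre along its length, either one at the far end
- small_jar: small jar with a steel lid, 48 mm in diameter, 78 mm tall, loose on the carousel; origin at the centre of its underside, z up
- spice_a: spice jar with a green cap, 46 mm in diameter, 106 mm tall, loose on the carousel; origin at the centre of its underside, z up
- spice_b: spice jar like spice_a, loose on the carousel
- spice_c: spice jar like spice_a, loose on the carousel
- pepper_mill: bystander: wooden pepper mill, 58 mm in diameter, 170 mm tall, to the right of and behind the draining tray; origin at the centre of its underside
- tumbler: bystander: glass tumbler upside down, 73 mm in diameter, 88 mm tall, right of the draining tray; origin at the centre of its underside

How it is judged:
By the outcome, as a careful person would: the job done as asked, in the order asked, and still so for the second after the job is handed in, while the arm keeps its last pose, push and grip.
It also fails if it takes over 67 s, if anything falls off the work surface, if the arm or the gripper's body presses on something with over 40 N, if the wrist force passes 120 N, or if a joint passes its speed limit or range.

ROBOT

A 6-joint arm with a two-finger parallel gripper is mounted at the origin on a cart in front of the work surface, level with it; the furniture and walls round the work are solid. World frame = base frame: x ahead of the robot, y to its left, z up, the work surface at z = 0. Lengths are in m, angles in rad, forces in N, time in s.
With the tool pointing down it reaches from about 0.425 to 0.95 m from the base axis. Payload 3.5 kg.
Tool frame: the origin (TCP) lies midway between the tips of the shut fingers; the grasp point (between the pads) lies 19 mm behind it; x points along the fingers, y is the direction in which the jaws open and shut, and the axes are right-handed (so a half turn about x gives the same grasp; the last joint's range is limited). The gripper opens to 85 mm and grips with 20 to 120 N. Pads are 22 mm wide; open, the fingers measure 114 mm over their backs; the gripper's body (76 mm by 85 mm) begins 54 mm behind the grasp point. The pads swing forward as they close: fully open they stand 13 mm farther back than shut.
Start: joints at [-1.493, 0.286, 1.577, -0, 1.279, -0.15], TCP at [0.152, -0.658, 0.231] pointing down, gripper open.
Joint ranges: [-2.77, 2.77], [-0.9, 2.22], [0.21, 2.48], [-1.53, 4.67], [0.24, 2.81], [-2.84, 2.84]. Speed limits (rad/s): [2.79, 2.79, 3.14, 3.14, 3.14, 3.14].

INTERFACE

Orientations are given as a unit quaternion [x, y, z, w].
In Python, from plant import ctrl, vision gives the robot as it stands. The module is installed in compiled form; this text tells all that it offers.
- The arm moves only by the tool play_rows, never from a script. Its arguments are lists of equal length, an entry for each row: "claw": the closure in counts, from 0 (fully open) to 255 (shut); "travel": the shift along the tool's x, y, z in m, a list of three; "dr": the turn, a rotation vector about the tool's x, y, z in rad, a list of three. In form: {"claw": [claw, ...], "travel": [[tx, ty, tz], ...], "dr": [[wx, wy, wz], ...]}. A call has 1 to 20 rows; each row is the pose to reach, as a shift and turn from the pose measured when the call began, along the tool's axes at that moment; what a row does not reach only later rows make up. A row lasts 1/10 s, in which the tool goes at most 50 mm and 8.59 degrees, less where a joint would pass 70% of its speed; a pose out of reach is approached as far as the arm can. A call with a gripper value outside its range is refused whole. The fingers move at their own pace and stop on an object; "force" is the grip in N (left out, the last holds). Time passes only in rows, so rows that repeat a pose let the fingers close. It gives the time, the measured TCP pose, the force and the opening at its end, in the units of the state.
- ctrl.get_state(): the state, without advancing time (a new reading comes with each control period).
- vision.read_camera(name): name is "scene" or "top"; returns a dict with "img" (420x560x3 uint8, red, green, blue), "range_z" (420x560 float32, m along the optical axis (not along the pixel's ray), 0 where there is no reading), "K" (3x3 intrinsics, pixels), "world_to_cam" (4x4, takes a point from world to camera coordinates). Camera axes: x right, y up, looking along -z (the intrinsics and any distortion apply to the point x, -y, -z); pixel columns grow to the right and rows downward; lengths in m; the calibration is good to about 2 mm. A picture is of the moment at which its call begins.
- ctrl.sign_off(): hands the job in, once; it reports no verdict.
The state is a dict: "time": time; "qpos": joint angles; "dq": joint speeds; "joint_efforts": joint torques, N m; "eef_pos": TCP position; "tcp_rot": TCP orientation; "contact_force": force on the tool from outside, world axes, zero at the start; "wrist_torque": the same for the moment, N m; "opening": opening from 0.0 (shut) to 1.0 (fully open).
Only numpy, scipy, OpenCV 4.12 (cv2) and the standard library are available. Lean on these libraries where they do the work, as an engineer would, in place of code of your own. Each camera call takes 0.05 s, during which the arm holds its last target.

## Working session

There is one attempt and no reset: what is moved stays moved. The work goes in short steps, Python scripts to look and compute and a tool call to move; the robot and the scene stay as the last step left them, time stands still between calls to the robot, and variables do not carry over. Pictures are saved under pics/ and viewed, and the job is handed in when it is done.

Besides the shell and the picture viewer there is one more tool, called after "Emit:" as name(argument=value, ...) on one line, values as JSON. play_rows: Moves the arm, as the interface text tells. Its arguments: {"type":"object","properties":{"claw":{"type":"array","items":{"type":"number"}},"travel":{"type":"array","items":{"type":"array","items":{"type":"number"}}},"dr":{"type":"array","items":{"type":"array","items":{"type":"number"}}},"force":{"type":"number"}},"required":["claw","travel","dr"]}

```bash
ls; mkdir -p pics; python3 - <<'E'
from plant import ctrl, vision
import cv2, numpy as np
print(ctrl.get_state())
for n in ("scene","top"):
    d=vision.read_camera(n)
    cv2.imwrite(f"pics/{n}0.png",d["img"][:,:,::-1])
    np.savez(f"pics/{n}0.npz",**d)
    print(n,d["K"],d["world_to_cam"],d.keys())
E
```

```text
pics
{'time': 0.0, 'qpos': array([-1.49302876e+00,  2.87192313e-01,  1.57819764e+00, -8.95586221e-06,
        1.27863785e+00, -1.49998688e-01]), 'dq': array([-0.00087383, -0.00130742,  0.00140783, -0.00030547,  0.00069144,
       -0.00119257]), 'joint_efforts': array([ 1.01068443e-03, -4.05981410e+01, -2.92623442e+01, -8.00848011e-05,
        5.82801760e-03, -2.34167587e-06]), 'eef_pos': array([ 0.15239086, -0.65687919,  0.22991826]), 'tcp_rot': array([ 0.7025538 ,  0.08121493, -0.70249769,  0.07949392]), 'contact_force': array([-0.07025749,  0.27218695, -0.13669117]), 'wrist_torque': array([-0.01849423, -0.03267544, -0.01620077]), 'opening': 0.9964728044294713}
scene [[462.82846717   0.         281.6079622 ]
 [  0.         462.82846717 211.52236718]
 [  0.           0.           1.        ]] [[-0.59089481 -0.80673398  0.0048585   0.42257634]
 [ 0.32218977 -0.23045914  0.91819515 -0.28585565]
 [-0.73961955  0.54412211  0.39609854 -0.85691694]
 [ 0.          0.          0.          1.        ]] dict_keys(['img', 'range_z', 'K', 'world_to_cam'])
top [[488.92378267   0.         286.32430901]
 [  0.         488.92378267 213.51602629]
 [  0.           0.           1.        ]] [[-0.3541242  -0.93518405 -0.00518057  0.32502503]
 [ 0.86143229 -0.32834315  0.38745992 -0.46805087]
 [-0.36404734  0.13274622  0.92187199 -1.21710215]
 [ 0.          0.          0.          1.        ]] dict_keys(['img', 'range_z', 'K', 'world_to_cam'])
```

View pics/scene0.png

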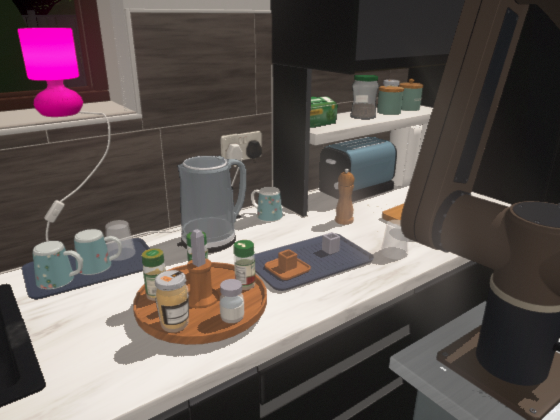

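View pics/top0.png

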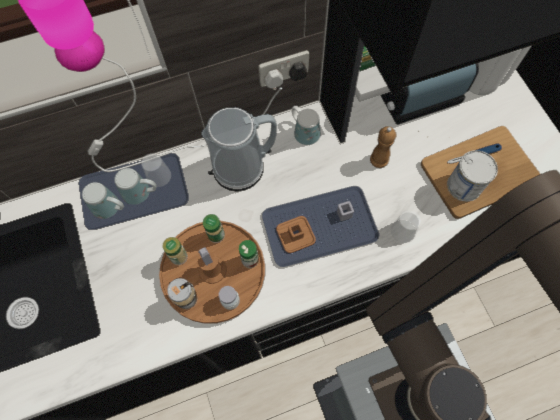

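The scene view shows the carousel at about (200,295), with the post tip at (198,235). The small tray is at (288,262) and the spacer at (331,243). The top view puts the post at (205,255), honey at (181,293), the tray at (296,233) and the spacer at (346,210). I'll measure these next.

```bash
cat > h.py <<'E'
import numpy as np, cv2
from plant import ctrl, vision
def cloud(d):
    z=d["range_z"]; K=d["K"]; W=np.linalg.inv(d["world_to_cam"])
    v,u=np.mgrid[0:z.shape[0],0:z.shape[1]]
    P=np.stack([(u-K[0,2])/K[0,0]*z,-(v-K[1,2])/K[1,1]*z,-z],-1)
    P=P@W[:3,:3].T+W[:3,3]; P[z==0]=np.nan
    return P
def ray(d,uv,h):
    K=d["K"]; W=np.linalg.inv(d["world_to_cam"])
    r=W[:3,:3]@np.array([(uv[0]-K[0,2])/K[0,0],-(uv[1]-K[1,2])/K[1,1],-1]); c=W[:3,3]
    return c+r*(h-c[2])/r[2]
def proj(d,p):
    M=d["world_to_cam"]; q=M[:3,:3]@np.asarray(p)+M[:3,3]; K=d["K"]
    return K[0,0]*q[0]/-q[2]+K[0,2], K[1,1]*q[1]/q[2]+K[1,2]
def snap(name,fn):
    d=vision.read_camera(name); cv2.imwrite(f"pics/{fn}.png",d["img"][:,:,::-1]); return d
E
python3 - <<'E'
from h import *
for n,(x0,y0,x1,y1) in dict(top=(150,180,390,330),scene=(125,180,385,340)).items():
    d=dict(np.load(f"pics/{n}0.npz"))
    P=cloud(d)
    c=d["img"][y0:y1,x0:x1,::-1]
    c=cv2.resize(c,None,fx=3,fy=3,interpolation=cv2.INTER_CUBIC)
    cv2.imwrite(f"pics/{n}0c.png",c)
    for uv in [(205,253),(296,232),(346,210),(181,293),(230,298),(250,250),(215,225),(175,250)] if n=="top" else [(198,235),(288,258),(331,240),(172,280),(231,287),(244,245),(153,257),(190,240)]:
        print(n,uv,P[uv[1],uv[0]].round(4))
E
```

```text
top (205, 253) [0.4918 0.37   0.1824]
top (296, 232) [0.5265 0.1187 0.0023]
top (346, 210) [ 0.5374 -0.0404  0.0053]
top (181, 293) [0.4322 0.457  0.1355]
top (230, 298) [0.3858 0.3503 0.1059]
top (250, 250) [0.4775 0.264  0.1327]
top (215, 225) [0.5745 0.3262 0.1307]
top (175, 250) [0.5458 0.4413 0.1304]
scene (198, 235) [0.4866 0.3786 0.1838]
scene (288, 258) [0.5021 0.1369 0.0453]
scene (331, 240) [ 0.5117 -0.0126  0.0466]
scene (172, 280) [0.4311 0.464  0.1365]
scene (231, 287) [0.3892 0.3622 0.1047]
scene (244, 245) [0.482  0.2736 0.1311]
scene (153, 257) [0.5464 0.4555 0.1311]
scene (190, 240) [0.5778 0.3564 0.1284]
```

```bash
python3 - <<'E'
from h import *
for n in ("top","scene"):
    d=dict(np.load(f"pics/{n}0.npz")); P=cloud(d)
    b=P[(P[...,0]>.2)&(P[...,0]<.9)&(P[...,1]>-.3)&(P[...,1]<.5)&(P[...,2]<.25)]
    print(n,np.histogram(b[:,2],np.arange(-.02,.25,.01)))
E
```

```text
top (array([  159, 14739, 19899,  1614,  4942,  1537,   730,   602,   575,
         638,   969,   949,   605,   522,   540,  1122,   320,   322,
         248,   224,   295,   304,   309,   306,   538,  1464]), array([-0.02, -0.01,  0.  ,  0.01,  0.02,  0.03,  0.04,  0.05,  0.06,
        0.07,  0.08,  0.09,  0.1 ,  0.11,  0.12,  0.13,  0.14,  0.15,
        0.16,  0.17,  0.18,  0.19,  0.2 ,  0.21,  0.22,  0.23,  0.24]))
scene (array([  997,  7131, 13933,  1529,  3819,  2061,  1233,  1055,  1034,
        1192,  1231,  1255,  1099,  1028,   787,  1321,   545,   519,
         466,   436,   429,   434,   429,   449,   465,   756]), array([-0.02, -0.01,  0.  ,  0.01,  0.02,  0.03,  0.04,  0.05,  0.06,
        0.07,  0.08,  0.09,  0.1 ,  0.11,  0.12,  0.13,  0.14,  0.15,
        0.16,  0.17,  0.18,  0.19,  0.2 ,  0.21,  0.22,  0.23,  0.24]))
```

View pics/top0c.png

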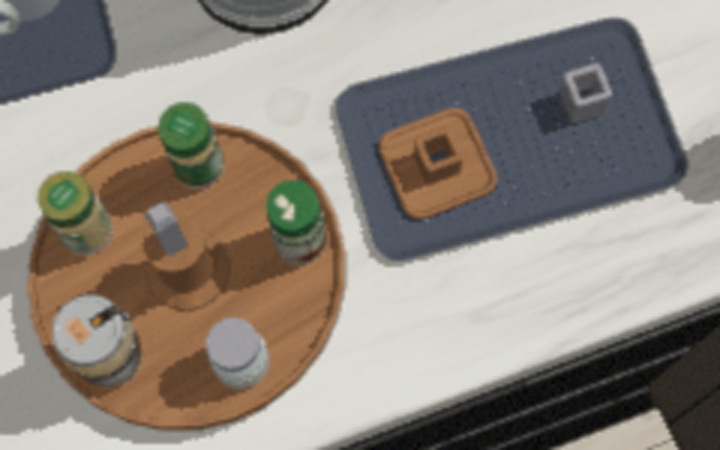

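View pics/scene0c.png

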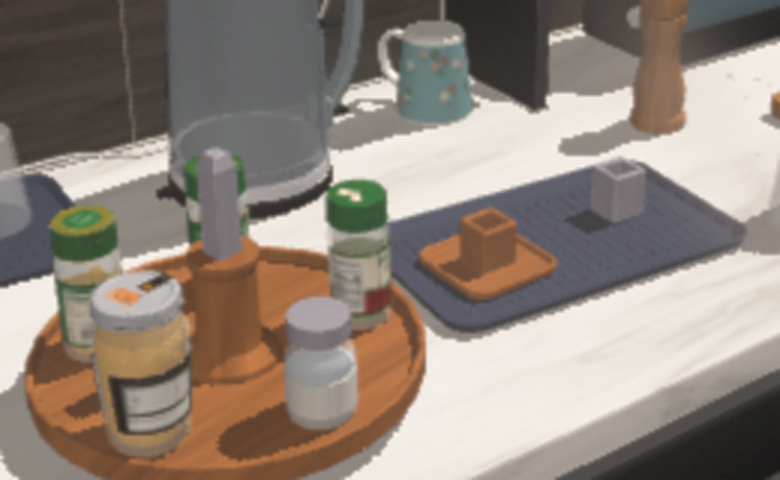

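```bash
cat > m.py <<'E'
from h import *
def pts(d,P,c,r,z0,z1,h):
    m=(np.hypot(P[...,0]-c[0],P[...,1]-c[1])<r)&(P[...,2]>z0)&(P[...,2]<z1)
    v,u=np.nonzero(m)
    Q=np.array([ray(d,(a,b),h)[:2] for a,b in zip(u,v)])
    return Q,P[m]
E
python3 - <<'E'
from m import *
for n in ("top","scene"):
    d=dict(np.load(f"pics/{n}0.npz")); P=cloud(d)
    for nm,c,r,z0,z1,h in [("spacer",(.51,-.02),.04,.042,.056,.049),("hub",(.503,.13),.04,.041,.055,.048),("tip",(.488,.373),.03,.18,.2,.189),
       ("honey",(.43,.46),.05,.128,.142,.135),("spA",(.48,.27),.04,.125,.14,.132),("spB",(.577,.34),.04,.125,.14,.132),("spC",(.546,.45),.04,.125,.14,.132),("small",(.387,.355),.04,.098,.11,.104)]:
        Q,R=pts(d,P,c,r,z0,z1,h)
        if len(Q)<4: print(n,nm,len(Q)); continue
        rect=cv2.minAreaRect((Q*1000).astype(np.float32))
        print(n,nm,len(Q),"mean",Q.mean(0).round(4),"rect",np.round(rect[0],1),np.round(rect[1],1),round(rect[2],1),"z",R[:,2].mean().round(4),R[:,2].std().round(4))
E
```

```text
top spacer 108 mean [ 0.5264 -0.0295] rect [526.8 -29.1] [39.6 37.4] 1.3 z 0.0485 0.0031
top hub 113 mean [0.5178 0.1236] rect [517.3 123.6] [38.8 36.3] 0.4 z 0.0473 0.0028
top tip 60 mean [0.4937 0.3733] rect [493.6 372.9] [19.4 19. ] 12.6 z 0.1859 0.0035
top honey 433 mean [0.4426 0.4592] rect [442.8 459.2] [53.7 57.5] 73.6 z 0.1344 0.0024
top spA 246 mean [0.4848 0.2692] rect [483.9 268.6] [43.1 45.5] 70.6 z 0.1314 0.0025
top spB 229 mean [0.5859 0.3332] rect [585.7 333.4] [41.5 45.2] 72.3 z 0.1306 0.0025
top spC 238 mean [0.5617 0.447 ] rect [561.7 446.8] [45.7 42.9] 69.2 z 0.1309 0.0025
top small 227 mean [0.3984 0.3539] rect [398.7 354.2] [40.  40.9] 71.6 z 0.1035 0.0024
scene spacer 104 mean [ 0.5242 -0.0217] rect [524.1 -21.8] [45.2 44.1] 89.5 z 0.0471 0.0026
scene hub 128 mean [0.5138 0.1307] rect [513.8 130.5] [46.4 42.7] 1.1 z 0.0462 0.0025
scene tip 73 mean [0.4864 0.382 ] rect [486.8 383.1] [22.4 36.8] 84.7 z 0.1854 0.0033
scene honey 469 mean [0.4386 0.4654] rect [438.9 464.6] [55.2 68.7] 67.9 z 0.1347 0.0021
scene spA 203 mean [0.48   0.2762] rect [479.7 276.5] [41.8 52.9] 57.0 z 0.1312 0.0022
scene spB 51 mean [0.5847 0.3432] rect [582.5 339.8] [43.5 46.3] 66.6 z 0.1303 0.0022
scene spC 229 mean [0.556  0.4537] rect [556.7 453.2] [43.5 55.4] 77.5 z 0.131 0.0023
scene small 254 mean [0.3952 0.3599] rect [394.8 360.2] [41.5 51.3] 58.4 z 0.1037 0.0019
```

```bash
python3 - <<'E'
from h import *
rows=[]
for n,cs in dict(top=[(346,210),(296,233),(207,258)],scene=[(331,243),(288,262),(200,245)]).items():
    d=dict(np.load(f"pics/{n}0.npz"))
    t=[]
    for (u,v) in cs:
        c=d["img"][v-14:v+14,u-14:u+14,::-1]
        c=cv2.resize(c,None,fx=9,fy=9,interpolation=cv2.INTER_CUBIC)
        for k in range(0,28,4):
            c[k*9:k*9+3,0:6]=(0,0,255); c[0:6,k*9:k*9+3]=(0,0,255)
        t.append(c)
    rows.append(np.hstack(t))
cv2.imwrite("pics/z0.png",np.vstack(rows))
E
```

```text
(no output)
```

View pics/z0.png

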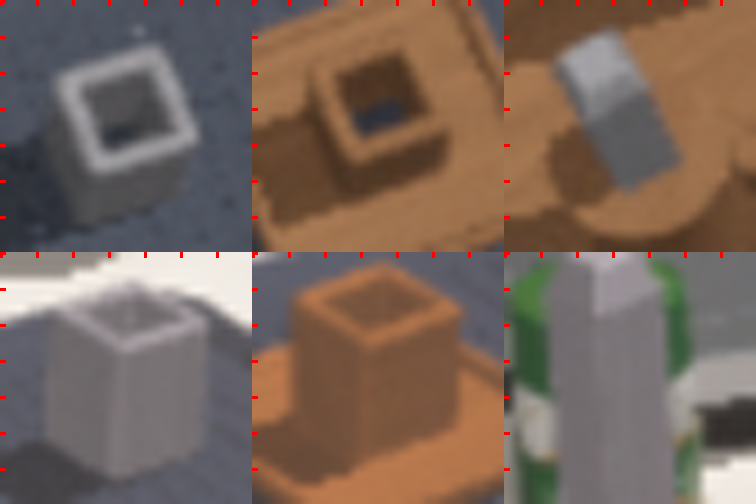

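```bash
python3 - <<'E'
from h import *
D={n:dict(np.load(f"pics/{n}0.npz")) for n in("top","scene")}
def q(n,off,cs,h):
    R=np.array([ray(D[n],(off[0]+(x+.5)/9-.5,off[1]+(y+.5)/9-.5),h)[:2] for x,y in cs])
    e=np.roll(R,-1,0)-R
    print(n,h,"ctr",R.mean(0).round(4),"len",np.linalg.norm(e,axis=1).round(4),"ang",(np.degrees(np.arctan2(e[:,1],e[:,0]))%90).round(1))
    return R
q("top",(332,196),[(57,78),(153,47),(197,137),(97,172)],.049)
q("scene",(317,229),[(62,56),(140,31),(207,70),(125,98)],.049)
q("top",(282,219),[(61,60),(153,33),(198,130),(103,163)],.048)
q("scene",(274,248),[(43,48),(133,10),(210,60),(118,93)],.048)
q("top",(193,244),[(123,190),(176,160)],.112)
q("top",(193,244),[(51,65),(108,30)],.189)
for n in D: 
  W=np.linalg.inv(D[n]["world_to_cam"]); print(W[:3,3])
# lids by colour/edges: turntable edge
P=cloud(D["scene"])
E
```

```text
top 0.049 ctr [ 0.529  -0.0303] len [0.0322 0.033  0.0336 0.0337] ang [88.3  0.9 89.6 88.4]
scene 0.049 ctr [ 0.5272 -0.0276] len [0.0305 0.0315 0.0322 0.0321] ang [88.5 87.  89.3 84.1]
top 0.048 ctr [0.5184 0.123 ] len [0.0297 0.0346 0.0309 0.036 ] ang [86.6  2.1 89.4 90. ]
scene 0.048 ctr [0.5177 0.1266] len [0.0339 0.0358 0.0318 0.0326] ang [ 5.7 89.3  0.2  2.8]
top 0.112 ctr [0.4886 0.3716] len [0.0169 0.0169] ang [10.6 10.6]
top 0.189 ctr [0.5025 0.3747] len [0.0176 0.0176] ang [13.2 13.2]
[0.07521056 0.31184264 1.30504715]
[-0.29199458  0.7412961   0.59984174]
```

```bash
python3 - <<'E'
from h import *
from scipy.optimize import least_squares
D={n:dict(np.load(f"pics/{n}0.npz")) for n in("top","scene")}
for n in D:
    d=D[n]; P=cloud(d)
    hsv=cv2.cvtColor(d["img"],cv2.COLOR_RGB2HSV)
    m=((hsv[...,0]>5)&(hsv[...,0]<18)&(hsv[...,1]>110)&(np.hypot(P[...,0]-.49,P[...,1]-.372)<.165)&(P[...,2]>.015)).astype(np.uint8)
    cs,_=cv2.findContours(m,cv2.RETR_EXTERNAL,cv2.CHAIN_APPROX_NONE); c=max(cs,key=cv2.contourArea)[:,0]
    cv2.imwrite(f"pics/mask_{n}.png",m*255)
    for h in (.036,):
        Q=np.array([ray(d,p,h)[:2] for p in c])
        f=lambda s:np.hypot(Q[:,0]-s[0],Q[:,1]-s[1])-s[2]
        r=least_squares(f,[.49,.372,.143],loss="cauchy",f_scale=.002)
        print(n,h,r.x.round(4),np.median(np.abs(r.fun)).round(4),len(c))
        a=np.degrees(np.arctan2(Q[:,1]-r.x[1],Q[:,0]-r.x[0]))
        for k in range(-180,180,30):
            s=(a>=k)&(a<k+30); print(k,s.sum(),(np.median(r.fun[s])*1000).round(1) if s.any() else "")
E
```

```text
top 0.036 [0.4946 0.3741 0.1391] 0.0011 356
-180 23 0.8
-150 25 -0.2
-120 25 -1.3
-90 22 0.2
-60 45 -0.8
-30 35 -28.0
0 31 0.6
30 38 -32.3
60 36 -0.1
90 23 -0.6
120 25 -0.1
150 28 0.8
scene 0.036 [0.4782 0.3858 0.1402] 0.0164 560
-180 67 -26.2
-150 40 -20.4
-120 52 -16.5
-90 44 -36.5
-60 36 16.9
-30 66 10.9
0 10 -95.1
30 46 -1.8
60 38 -4.4
90 49 -19.2
120 71 -0.7
150 41 1.1
```

```bash
cat >> h.py <<'E'
from scipy.spatial.transform import Rotation as Rn
def goto(pos,yaw,s=None):
    """yaw: world angle (deg) of tool y axis; tool x straight down. prints travel, dr; chooses nearest (mod 180 optional by caller)"""
    s=s or ctrl.get_state()
    R0=Rn.from_quat(s["tcp_rot"]); p0=s["eef_pos"]
    y=np.array([np.cos(np.radians(yaw)),np.sin(np.radians(yaw)),0]); x=np.array([0,0,-1.])
    R1=Rn.from_matrix(np.stack([x,y,np.cross(x,y)],1))
    t=R0.inv().apply(np.asarray(pos)-p0); w=(R0.inv()*R1).as_rotvec()
    print("travel",t.round(4),"dr",w.round(4)); return t,w
def info():
    s=ctrl.get_state(); R=Rn.from_quat(s["tcp_rot"]).as_matrix()
    print("t",round(s["time"],2),"pos",s["eef_pos"].round(4),"yaw",np.degrees(np.arctan2(R[1,1],R[0,1])).round(2),"xaxis",R[:,0].round(3),"q",s["qpos"].round(3),"F",s["contact_force"].round(2),"T",s["wrist_torque"].round(2),"open",round(s["opening"],3))
E
python3 - <<'E'
from h import *
info()
goto([.528,-.029,.15],-1); goto([.528,-.029,.15],179)
goto([.528,-.029,.015],89);
E
```

```text
t 0.1 pos [ 0.1524 -0.657   0.2301] yaw -76.95 xaxis [-0.     0.002 -1.   ] q [-1.493  0.287  1.578  0.     1.279 -0.15 ] F [ 0.23  0.21 -0.04] T [-0.01  0.02  0.04] open 0.999
travel [ 0.0814 -0.5267 -0.5076] dr [-1.3255 -0.0017  0.0016]
travel [ 0.0814 -0.5267 -0.5076] dr [1.816e+00 1.700e-03 1.800e-03]
travel [ 0.2164 -0.5265 -0.5076] dr [-2.8963e+00 -3.1000e-03 -1.0000e-04]
```

Emit:
play_rows(claw=[0,0,0,0,0,0,0,0,0,0,0,0,0,0,0,0,0,0,0], travel=[[0,-0.01,-0.01],[0,-0.04,-0.04],[0,-0.07,-0.07],[0,-0.105,-0.1],[0,-0.14,-0.135],[0,-0.175,-0.17],[0,-0.21,-0.205],[0,-0.245,-0.24],[0,-0.28,-0.27],[0,-0.315,-0.305],[0,-0.35,-0.34],[0,-0.385,-0.375],[0,-0.42,-0.405],[0.01,-0.455,-0.44],[0.03,-0.49,-0.475],[0.06,-0.515,-0.5],[0.08,-0.5267,-0.5076],[0.0814,-0.5267,-0.5076],[0.0814,-0.5267,-0.5076]], dr=[[-0.03,0,0],[-0.1,0,0],[-0.2,0,0],[-0.3,0,0],[-0.4,0,0],[-0.5,0,0],[-0.6,0,0],[-0.7,0,0],[-0.8,0,0],[-0.9,0,0],[-1.0,0,0],[-1.1,0,0],[-1.2,0,0],[-1.28,0,0],[-1.3255,0,0],[-1.3255,0,0],[-1.3255,0,0],[-1.3255,0,0],[-1.3255,0,0]])

```text
time: 2.0
eef_pos: [0.5271, -0.0285, 0.1495]
tcp_rot: [0.504, 0.497, -0.504, 0.495]
contact_force: [0.4, 0.3, -0.4]
opening: 0.998
```

```bash
python3 - <<'E'
from h import *
info()
t=[]
for n in ("top","scene"):
    d=snap(n,n+"1"); np.savez(f"pics/{n}1.npz",**d)
    s=ctrl.get_state(); u,v=map(int,proj(d,s["eef_pos"])); print(n,u,v)
    c=d["img"][max(v-60,0):v+60,u-60:u+60,::-1]; t.append(cv2.resize(c,(390,390),interpolation=cv2.INTER_CUBIC))
cv2.imwrite("pics/z1.png",np.hstack(t))
E
```

```text
t 2.0 pos [ 0.5271 -0.0285  0.1495] yaw -0.9 xaxis [-0.002  0.002 -1.   ] q [-2.470e-01  4.800e-02  2.006e+00  2.000e-03  1.090e+00 -2.320e-01] F [ 0.4   0.33 -0.4 ] T [-0.02 -0.07 -0.07] open 0.998
top 349 192
scene 333 199
```

View pics/z1.png

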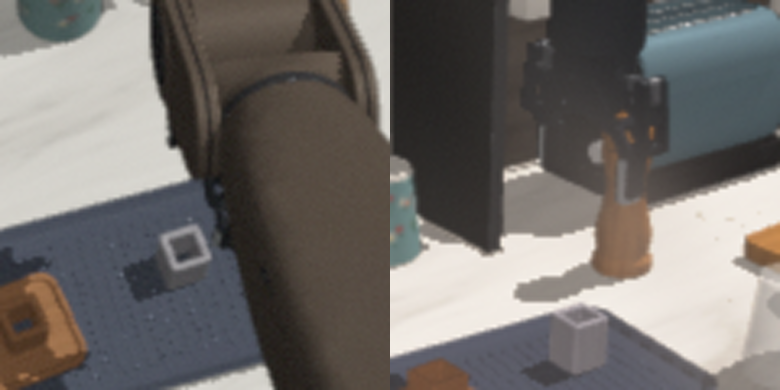

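The fingers straddle the spacer, with the tips near (333,199) in the scene view. I'll descend and grip.

Emit:
play_rows(claw=[0,0,0,0,0,0,120,200,255,255,255,255,255,255], travel=[[0.03,0.0005,0.0005],[0.06,0.001,0.001],[0.09,0.001,0.001],[0.115,0.001,0.001],[0.1345,0.001,0.001],[0.1345,0.001,0.001],[0.1345,0.001,0.001],[0.1345,0.001,0.001],[0.1345,0.001,0.001],[0.1345,0.001,0.001],[0.1345,0.001,0.001],[0.1345,0.001,0.001],[0.1345,0.001,0.001],[0.1345,0.001,0.001]], dr=[[0,0,0],[0,0,0],[0,0,0],[0,0,0],[0,0,0],[0,0,0],[0,0,0],[0,0,0],[0,0,0],[0,0,0],[0,0,0],[0,0,0],[0,0,0],[0,0,0]], force=50)

```text
time: 3.5
eef_pos: [0.5308, -0.0311, 0.0186]
tcp_rot: [0.506, 0.495, -0.503, 0.497]
contact_force: [-0.7, -0.3, 6.8]
opening: 0.413
```

```bash
python3 - <<'E'
from h import *
info()
d=snap("scene","scene2")
u,v=map(int,proj(d,ctrl.get_state()["eef_pos"])); print(u,v)
c=d["img"][v-50:v+30,u-50:u+50,::-1]; cv2.imwrite("pics/z2.png",cv2.resize(c,None,fx=7,fy=7,interpolation=cv2.INTER_CUBIC))
E
```

```text
t 3.5 pos [ 0.5308 -0.0311  0.0186] yaw -1.01 xaxis [ 0.004  0.    -1.   ] q [-2.500e-01  2.550e-01  2.055e+00  2.000e-03  8.270e-01 -2.340e-01] F [-0.68 -0.26  6.78] T [-0.1   0.23 -0.05] open 0.413
330 244
```

View pics/z2.png

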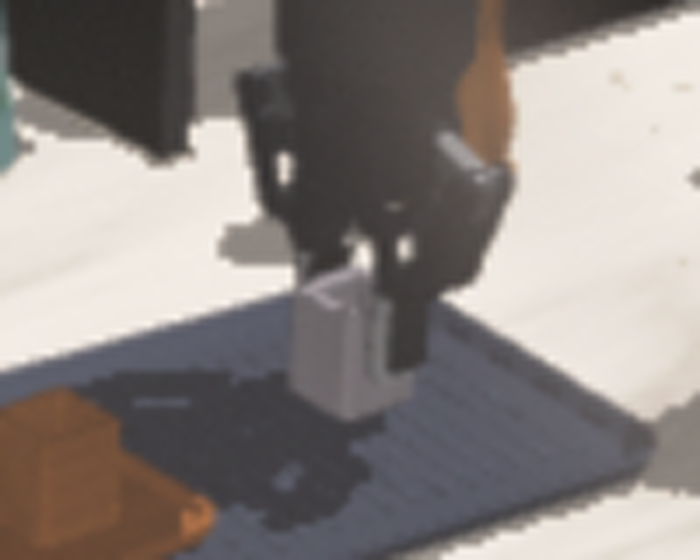

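Emit:
play_rows(claw=[255,255,255,255,255,255,255,255], travel=[[-0.01,0,0],[-0.04,0,0],[-0.08,0,0],[-0.125,0,0],[-0.17,0,0],[-0.21,0,0],[-0.235,0,0],[-0.235,0,0]], dr=[[0,0,0],[0,0,0],[0,0,0],[0,0,0],[0,0,0],[0,0,0],[0,0,0],[0,0,0]])

```text
time: 4.35
eef_pos: [0.5319, -0.0315, 0.2593]
tcp_rot: [0.507, 0.492, -0.501, 0.5]
contact_force: [0.1, -0.3, -1.2]
opening: 0.414
```

```bash
python3 - <<'E'
from h import *
info(); goto([.496,.374,.25],12)
E
```

```text
t 4.35 pos [ 0.5319 -0.0315  0.2593] yaw -0.99 xaxis [ 0.014 -0.002 -1.   ] q [-0.25  -0.059  1.903  0.002  1.284 -0.234] F [ 0.07 -0.29 -1.18] T [-0.01  0.02 -0.01] open 0.414
travel [ 0.008  -0.0431 -0.4048] dr [-0.2267  0.0034 -0.014 ]
```

Emit:
play_rows(claw=[255,255,255,255,255,255,255,255,255,255,255,255,255], travel=[[0,-0.001,-0.01],[0,-0.005,-0.04],[0,-0.009,-0.08],[0,-0.013,-0.12],[0,-0.017,-0.16],[0,-0.021,-0.2],[0,-0.026,-0.24],[0,-0.03,-0.28],[0,-0.034,-0.32],[0,-0.038,-0.36],[0.004,-0.041,-0.39],[0.008,-0.043,-0.4048],[0.008,-0.043,-0.4048]], dr=[[0,0,0],[-0.02,0,0],[-0.04,0,-0.002],[-0.06,0,-0.004],[-0.08,0,-0.006],[-0.1,0,-0.008],[-0.12,0.001,-0.01],[-0.14,0.002,-0.012],[-0.17,0.003,-0.014],[-0.2,0.0034,-0.014],[-0.2267,0.0034,-0.014],[-0.2267,0.0034,-0.014],[-0.2267,0.0034,-0.014]])

```text
time: 5.65
eef_pos: [0.4941, 0.375, 0.2468]
tcp_rot: [0.443, 0.551, -0.446, 0.549]
contact_force: [-0.1, -1.0, -0.9]
opening: 0.415
```

```bash
python3 - <<'E'
from h import *
info()
t=[]
for n,(u,v) in dict(top=(205,240),scene=(200,215)).items():
    d=snap(n,n+"3"); np.savez(f"pics/{n}3.npz",**d)
    c=d["img"][v-42:v+42,u-28:u+28,::-1]; t.append(cv2.resize(c,None,fx=7,fy=7,interpolation=cv2.INTER_CUBIC))
cv2.imwrite("pics/z3.png",np.hstack(t))
E
```

```text
t 5.65 pos [0.4941 0.375  0.2468] yaw 12.13 xaxis [-0.005 -0.002 -1.   ] q [0.486 0.159 1.699 0.    1.29  0.274] F [-0.14 -1.01 -0.87] T [-0.   -0.   -0.01] open 0.415
```

View pics/z3.png

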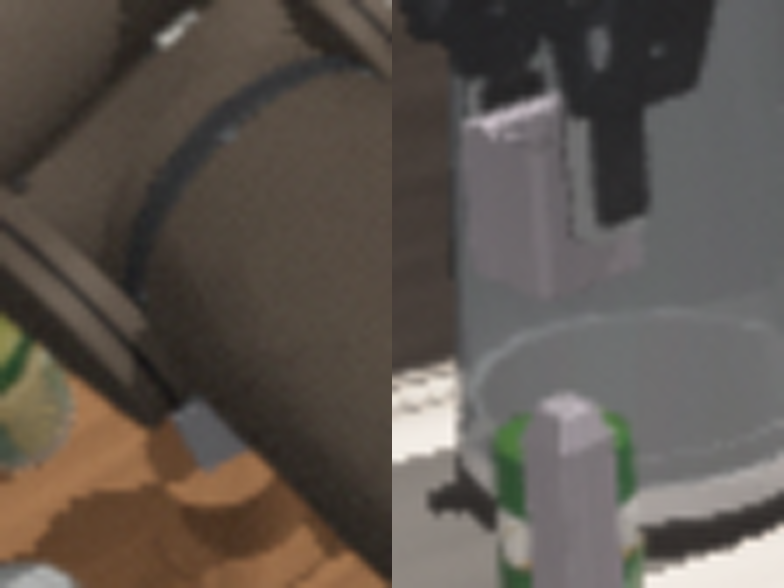

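```bash
python3 - <<'E'
from h import *
d=dict(np.load("pics/scene3.npz"))
g=d["img"].astype(int)
for v in range(228,262,3): print(v,[tuple(g[v,u])[0] for u in range(188,210)], )
d=dict(np.load("pics/scene0.npz")); g=d["img"].astype(int)
for v in (240,245,250,255): print(v,[tuple(g[v,u])[0] for u in range(188,210)], )
d0=dict(np.load("pics/top0.npz")); g=d0["img"].astype(int)
print("top")
for v in range(246,268): print(v,[g[v,u,2] for u in range(194,216)])
E
```

```text
228 [np.int64(106), np.int64(107), np.int64(108), np.int64(107), np.int64(108), np.int64(108), np.int64(108), np.int64(113), np.int64(116), np.int64(115), np.int64(113), np.int64(111), np.int64(111), np.int64(111), np.int64(111), np.int64(111), np.int64(111), np.int64(111), np.int64(111), np.int64(111), np.int64(112), np.int64(112)]
231 [np.int64(105), np.int64(105), np.int64(106), np.int64(107), np.int64(119), np.int64(141), np.int64(163), np.int64(173), np.int64(176), np.int64(179), np.int64(189), np.int64(179), np.int64(156), np.int64(137), np.int64(113), np.int64(108), np.int64(108), np.int64(111), np.int64(111), np.int64(111), np.int64(112), np.int64(111)]
234 [np.int64(79), np.int64(79), np.int64(87), np.int64(111), np.int64(116), np.int64(117), np.int64(119), np.int64(120), np.int64(151), np.int64(152), np.int64(154), np.int64(152), np.int64(153), np.int64(152), np.int64(146), np.int64(126), np.int64(89), np.int64(86), np.int64(107), np.int64(112), np.int64(112), np.int64(112)]
237 [np.int64(75), np.int64(79), np.int64(94), np.int64(111), np.int64(112), np.int64(114), np.int64
[... 10458 characters left out ...]
74), np.int64(70), np.int64(76), np.int64(76), np.int64(77), np.int64(73)]
266 [np.int64(75), np.int64(76), np.int64(76), np.int64(74), np.int64(68), np.int64(57), np.int64(49), np.int64(50), np.int64(52), np.int64(57), np.int64(72), np.int64(76), np.int64(76), np.int64(79), np.int64(76), np.int64(77), np.int64(73), np.int64(75), np.int64(73), np.int64(76), np.int64(76), np.int64(64)]
267 [np.int64(74), np.int64(74), np.int64(68), np.int64(53), np.int64(47), np.int64(51), np.int64(55), np.int64(71), np.int64(75), np.int64(75), np.int64(74), np.int64(74), np.int64(76), np.int64(75), np.int64(77), np.int64(72), np.int64(76), np.int64(72), np.int64(75), np.int64(73), np.int64(64), np.int64(52)]
```

```bash
python3 - <<'E'
from h import *
d=dict(np.load("pics/scene3.npz"))
g=d["img"].astype(int)
print("cols",list(range(180,212)))
for v in range(192,218,2): print(v,g[v,180:212,0].tolist(), )
E
```

```text
cols [180, 181, 182, 183, 184, 185, 186, 187, 188, 189, 190, 191, 192, 193, 194, 195, 196, 197, 198, 199, 200, 201, 202, 203, 204, 205, 206, 207, 208, 209, 210, 211]
192 [70, 81, 106, 109, 110, 120, 146, 118, 140, 135, 120, 116, 114, 105, 100, 102, 85, 106, 110, 105, 62, 44, 42, 43, 42, 41, 43, 50, 83, 96, 99, 99]
194 [70, 85, 105, 107, 108, 108, 107, 108, 107, 105, 105, 108, 107, 103, 103, 101, 83, 106, 110, 105, 69, 46, 43, 43, 43, 43, 44, 49, 80, 96, 100, 99]
196 [73, 86, 107, 109, 107, 108, 107, 107, 108, 106, 106, 111, 116, 114, 105, 101, 92, 107, 111, 107, 79, 50, 42, 43, 44, 45, 46, 50, 79, 95, 99, 99]
198 [62, 82, 100, 108, 108, 109, 108, 107, 107, 107, 107, 110, 115, 113, 104, 102, 92, 94, 109, 107, 79, 50, 44, 46, 46, 46, 46, 49, 70, 95, 99, 99]
200 [61, 82, 96, 108, 108, 109, 109, 108, 107, 107, 108, 108, 117, 114, 106, 104, 102, 88, 107, 108, 91, 56, 45, 46, 47, 44, 43, 46, 62, 93, 99, 100]
202 [63, 80, 89, 105, 109, 110, 110, 108, 108, 107, 107, 108, 116, 115, 105, 104, 102, 96, 109, 110, 95, 58, 44, 46, 45, 47, 45, 45, 69, 94, 99, 100]
204 [62, 79, 90, 108, 109, 110, 10
[... 377 characters left out ...]
 106, 105, 106, 106, 106, 114, 116, 116, 113, 104, 101, 101, 100]
210 [55, 77, 95, 101, 109, 110, 112, 110, 109, 109, 110, 110, 112, 118, 114, 106, 106, 104, 106, 107, 107, 106, 108, 114, 116, 115, 116, 111, 103, 100, 101, 101]
212 [58, 77, 94, 96, 101, 105, 110, 109, 108, 109, 109, 110, 112, 119, 115, 108, 106, 105, 107, 107, 106, 106, 107, 106, 103, 102, 102, 101, 101, 101, 101, 101]
214 [72, 76, 94, 96, 97, 98, 99, 99, 99, 102, 105, 109, 110, 118, 116, 108, 106, 105, 102, 99, 100, 102, 101, 101, 102, 102, 100, 100, 101, 102, 102, 102]
216 [73, 77, 95, 97, 97, 99, 101, 100, 100, 101, 100, 100, 102, 102, 102, 101, 99, 98, 100, 101, 102, 102, 101, 102, 102, 103, 103, 102, 103, 104, 105, 107]
```

```bash
python3 - <<'E'
from h import *
d=dict(np.load("pics/scene3.npz"))
def sq(c,half,yaw,z):
    a=[proj(d,(c[0]+half*2**.5*np.cos(np.radians(yaw+45+90*k)),c[1]+half*2**.5*np.sin(np.radians(yaw+45+90*k)),z)) for k in range(4)]
    return np.round(a,1).tolist()
c=(.4941,.375)
print("spacer",sq(c,.018,12.1,.2322), sq(c,.018,12.1,.2772))
for yaw in (6,9,12,15):
    print("post",yaw,sq((.495,.374),.01,yaw,.17),sq((.495,.374),.01,yaw,.14))
E
```

```text
spacer [[183.4, 211.7], [194.8, 216.6], [209.1, 211.2], [197.7, 206.6]] [[181.6, 190.6], [193.2, 195.1], [207.8, 190.2], [196.2, 185.9]]
post 6 [[191.8, 238.8], [197.1, 242.1], [205.4, 239.2], [200.0, 235.9]] [[192.8, 251.7], [198.1, 255.1], [206.3, 252.0], [201.0, 248.7]]
post 9 [[191.7, 239.0], [197.5, 242.1], [205.5, 239.0], [199.7, 235.9]] [[192.7, 251.8], [198.4, 255.1], [206.3, 251.9], [200.6, 248.7]]
post 12 [[191.6, 239.1], [197.8, 242.1], [205.5, 238.8], [199.3, 235.9]] [[192.7, 252.0], [198.8, 255.1], [206.4, 251.7], [200.2, 248.7]]
post 15 [[191.6, 239.3], [198.2, 242.1], [205.5, 238.7], [199.0, 235.9]] [[192.7, 252.2], [199.2, 255.1], [206.4, 251.5], [199.9, 248.7]]
```

```bash
python3 - <<'E'
from h import *
d=dict(np.load("pics/scene3.npz")); P=cloud(d)
def face(u0,u1,v0,v1,ang,half):
    Q=P[v0:v1,u0:u1].reshape(-1,3); Q=Q[np.isfinite(Q[:,0])]
    n=np.array([np.cos(np.radians(ang)),np.sin(np.radians(ang))])
    s=Q[:,:2]@n; m=np.median(s); k=np.abs(s-m)<.01
    print(ang,k.sum(),"n.c =",(s[k].mean()-half).round(4),"std",s[k].std().round(4))
    return s[k].mean()-half
def solve(a,b,A,B):
    n=np.array([[np.cos(np.radians(t)),np.sin(np.radians(t))] for t in(A,B)]); print("ctr",np.linalg.solve(n,[a,b]).round(4))
for yaw in (10,12,14):
    A,B=yaw+90,yaw+180
    a=face(184,191,196,210,A,.018); b=face(195,207,206,210,B,.018); solve(a,b,A,B)
    a=face(192,195,240,256,A,.01); b=face(198,203,240,256,B,.01); solve(a,b,A,B)
E
```

```text
100 98 n.c = 0.2858 std 0.0008
190 47 n.c = -0.5509 std 0.003
ctr [0.4929 0.3771]
100 48 n.c = 0.2846 std 0.0009
190 80 n.c = -0.5556 std 0.0013
ctr [0.4978 0.3767]
102 98 n.c = 0.2663 std 0.0008
192 47 n.c = -0.5605 std 0.003
ctr [0.4929 0.377 ]
102 48 n.c = 0.2649 std 0.0009
192 80 n.c = -0.5652 std 0.0013
ctr [0.4978 0.3767]
104 98 n.c = 0.2465 std 0.0009
194 47 n.c = -0.5695 std 0.0029
ctr [0.493 0.377]
104 48 n.c = 0.245 std 0.001
194 80 n.c = -0.5742 std 0.0013
ctr [0.4979 0.3766]
```

```bash
python3 - <<'E'
from h import *
info(); goto([.4975,.374,.215],11.5);goto([.4975,.374,.195],11.5)
E
```

```text
t 5.75 pos [0.4955 0.3731 0.2485] yaw 11.99 xaxis [-0.002 -0.002 -1.   ] q [ 4.820e-01  1.560e-01  1.698e+00 -1.000e-03  1.290e+00  2.730e-01] F [ 0.63 -0.03 -0.72] T [-0.04 -0.02  0.01] open 0.415
travel [ 0.0335  0.0023 -0.0005] dr [0.0085 0.0015 0.0027]
travel [ 0.0535  0.0023 -0.0005] dr [0.0085 0.0015 0.0027]
```

Emit:
play_rows(claw=[255,255,255,255,255,255,255,255], travel=[[0.005,0.0026,0.0002],[0.015,0.0026,0.0002],[0.0255,0.0026,0.0002],[0.0335,0.0026,0.0002],[0.041,0.0026,0.0002],[0.048,0.0026,0.0002],[0.0535,0.0026,0.0002],[0.0535,0.0026,0.0002]], dr=[[0,0,0],[0,0,0.002],[0,0,0.002],[0,0,0.002],[0,0,0.002],[0,0,0.002],[0,0,0.002],[0,0,0.002]])

```text
time: 6.55
eef_pos: [0.4974, 0.3731, 0.1938]
tcp_rot: [0.444, 0.55, -0.446, 0.549]
contact_force: [0.4, 0.4, -1.6]
opening: 0.418
```

```bash
python3 - <<'E'
from h import *
info()
t=[]
for n,(u,v) in dict(scene=(198,230)).items():
    d=snap(n,n+"4"); np.savez(f"pics/{n}4.npz",**d)
    c=d["img"][v-40:v+40,u-40:u+40,::-1]; t.append(cv2.resize(c,None,fx=7,fy=7,interpolation=cv2.INTER_CUBIC))
cv2.imwrite("pics/z4.png",np.hstack(t)); info()
E
```

```text
t 6.55 pos [0.4974 0.3731 0.1938] yaw 11.99 xaxis [-0.002 -0.002 -1.   ] q [ 4.810e-01  2.050e-01  1.745e+00 -1.000e-03  1.195e+00  2.720e-01] F [ 0.38  0.35 -1.62] T [-0.02  0.04 -0.01] open 0.418
t 6.6 pos [0.4977 0.3733 0.1945] yaw 11.99 xaxis [-0.001 -0.002 -1.   ] q [ 4.810e-01  2.040e-01  1.744e+00 -1.000e-03  1.195e+00  2.720e-01] F [-0.1   0.48 -0.98] T [ 0.07  0.05 -0.01] open 0.408
```

View pics/z4.png

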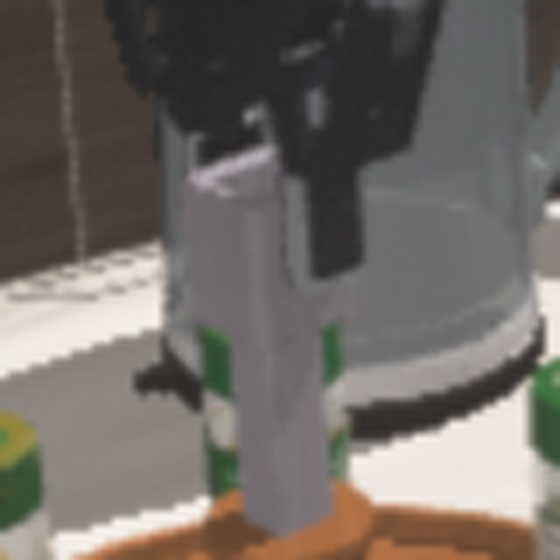

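The tube is over the taper with no contact force, so I'll continue down.

Emit:
play_rows(claw=[255,255,255,255,255,255,255,255], travel=[[0.005,0,0],[0.012,0,0],[0.019,0,0],[0.026,0,0],[0.033,0,0],[0.04,0,0],[0.045,0,0],[0.045,0,0]], dr=[[0,0,0],[0,0,0],[0,0,0],[0,0,0],[0,0,0],[0,0,0],[0,0,0],[0,0,0]])

```text
time: 7.4
eef_pos: [0.4971, 0.3729, 0.1482]
tcp_rot: [0.444, 0.55, -0.446, 0.549]
contact_force: [-0.2, 0.5, -1.7]
opening: 0.413
```

```bash
python3 - <<'E'
from h import *
info()
E
```

```text
t 7.4 pos [0.4971 0.3729 0.1482] yaw 11.99 xaxis [-0.003 -0.003 -1.   ] q [ 4.810e-01  2.510e-01  1.778e+00 -1.000e-03  1.116e+00  2.720e-01] F [-0.16  0.54 -1.72] T [ 0.02 -0.    0.01] open 0.413
```

Emit:
play_rows(claw=[255,255,255,255,255,255,255], travel=[[0.005,0,0],[0.01,0,0],[0.015,0,0],[0.02,0,0],[0.023,0,0],[0.025,0,0],[0.025,0,0]], dr=[[0,0,0],[0,0,0],[0,0,0],[0,0,0],[0,0,0],[0,0,0],[0,0,0]])

```text
time: 8.1
eef_pos: [0.4971, 0.3728, 0.1266]
tcp_rot: [0.443, 0.55, -0.447, 0.549]
contact_force: [-6.1, -4.4, 12.9]
opening: 0.412
```

```bash
python3 - <<'E'
from h import *
info()
d=snap("scene","scene5"); u,v=198,230
c=d["img"][v-40:v+40,u-40:u+40,::-1]; cv2.imwrite("pics/z5.png",cv2.resize(c,None,fx=7,fy=7,interpolation=cv2.INTER_CUBIC))
info()
E
```

```text
t 8.1 pos [0.4971 0.3728 0.1266] yaw 12.01 xaxis [-0.004 -0.004 -1.   ] q [ 0.481  0.276  1.791 -0.002  1.08   0.272] F [-6.08 -4.35 12.88] T [-0.61  1.02  0.02] open 0.412
t 8.15 pos [0.4971 0.3728 0.1266] yaw 12.01 xaxis [-0.004 -0.004 -1.   ] q [ 0.481  0.276  1.791 -0.002  1.08   0.272] F [-6.47 -5.16 12.15] T [-0.63  1.04 -0.01] open 0.414
```

View pics/z5.png

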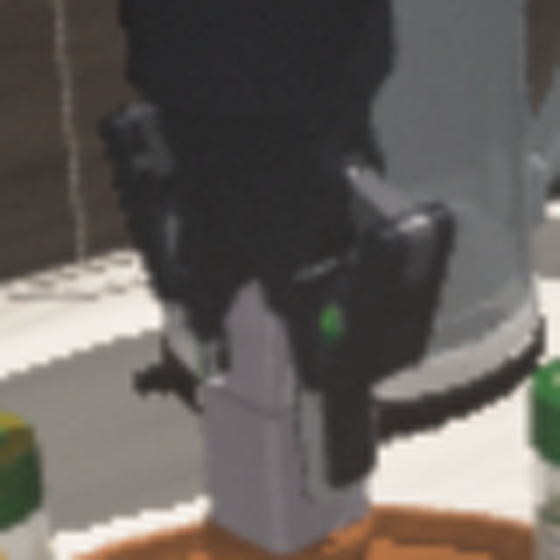

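Resting at 12.9 N with the TCP at z=0.1266, exactly the predicted home height, and the picture shows the tube down on the shoulder. I'll release and lift.

Emit:
play_rows(claw=[100,40,0,0,0,0,0,0,0,0,0,0], travel=[[-0.001,0,0],[-0.001,0,0],[-0.001,0,0],[-0.001,0,0],[-0.003,0,0],[-0.01,0,0],[-0.03,0,0],[-0.06,0,0],[-0.09,0,0],[-0.11,0,0],[-0.12,0,0],[-0.12,0,0]], dr=[[0,0,0],[0,0,0],[0,0,0],[0,0,0],[0,0,0],[0,0,0],[0,0,0],[0,0,0],[0,0,0],[0,0,0],[0,0,0],[0,0,0]])

```text
time: 9.35
eef_pos: [0.4983, 0.3737, 0.2488]
tcp_rot: [0.444, 0.549, -0.446, 0.55]
contact_force: [-1.0, -0.5, -0.6]
opening: 1.002
```

```bash
python3 - <<'E'
from h import *
info(); goto([.521,.124,.2],1); goto([.521,.124,.13],1)
E
```

```text
t 9.35 pos [0.4983 0.3737 0.2488] yaw 12.02 xaxis [-0.    -0.002 -1.   ] q [ 0.481  0.161  1.693 -0.002  1.289  0.272] F [-1.04 -0.46 -0.55] T [-0.04  0.03  0.02] open 1.002
travel [ 0.0493 -0.0298  0.2489] dr [0.1923 0.002  0.0005]
travel [ 0.1193 -0.0297  0.2488] dr [0.1923 0.002  0.0005]
```

Emit:
play_rows(claw=[0,0,0,0,0,0,0,0,0,0,0,0], travel=[[0,-0.001,0.01],[0,-0.004,0.035],[0,-0.008,0.07],[0,-0.013,0.11],[0,-0.018,0.15],[0.005,-0.022,0.19],[0.02,-0.026,0.22],[0.05,-0.0295,0.245],[0.08,-0.0295,0.249],[0.11,-0.0295,0.249],[0.12,-0.0295,0.249],[0.12,-0.0295,0.249]], dr=[[0.01,0,0],[0.03,0,0],[0.05,0,0],[0.08,0,0],[0.11,0,0],[0.14,0,0],[0.17,0,0],[0.197,0.002,0],[0.197,0.002,0],[0.197,0.002,0],[0.197,0.002,0],[0.197,0.002,0]])

```text
time: 10.55
eef_pos: [0.5191, 0.1233, 0.1264]
tcp_rot: [0.495, 0.505, -0.499, 0.501]
contact_force: [-0.5, 0.1, 0.3]
opening: 0.998
```

```bash
python3 - <<'E'
from h import *
info()
for n,(u,v) in dict(scene=(235,245)).items():
    d=snap(n,n+"6"); c=d["img"][v-70:v+70,u-95:u+95,::-1]; cv2.imwrite("pics/z6.png",cv2.resize(c,None,fx=4,fy=4,interpolation=cv2.INTER_CUBIC))
info()
E
```

```text
t 10.55 pos [0.5191 0.1233 0.1264] yaw 0.7 xaxis [-0.007 -0.    -1.   ] q [ 0.043  0.093  2.005 -0.     1.051  0.031] F [-0.53  0.11  0.32] T [-0.03  0.01  0.04] open 0.998
t 10.6 pos [0.5206 0.1236 0.1285] yaw 0.73 xaxis [-0.003 -0.    -1.   ] q [ 0.044  0.091  2.002 -0.     1.051  0.031] F [1.08 0.09 0.11] T [ 0.01 -0.01 -0.01] open 0.998
```

View pics/z6.png

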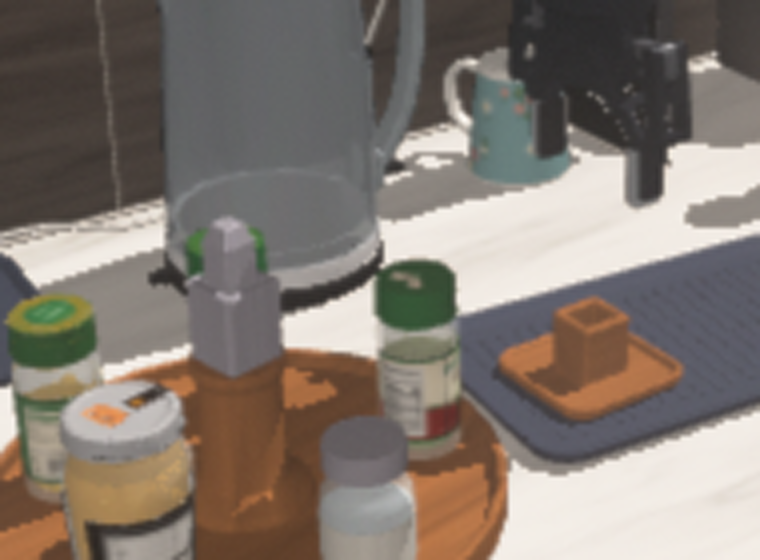

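The spacer is seated and all the jars are standing. The fingers straddle the hub, at about (292,254) in the full image. I'll grip the hub.

Emit:
play_rows(claw=[0,0,0,0,0,0,120,200,255,255,255,255,255,255], travel=[[0.02,0.0005,0.0],[0.05,0.001,0.0],[0.08,0.001,0],[0.1,0.001,0],[0.1135,0.001,0],[0.1135,0.001,0],[0.1135,0.001,0],[0.1135,0.001,0],[0.1135,0.001,0],[0.1135,0.001,0],[0.1135,0.001,0],[0.1135,0.001,0],[0.1135,0.001,0],[0.1135,0.001,0]], dr=[[0,0,0],[0,0,0],[0,0,0],[0,0,0],[0,0,0],[0,0,0],[0,0,0],[0,0,0],[0,0,0],[0,0,0],[0,0,0],[0,0,0],[0,0,0],[0,0,0]], force=50)

```text
time: 12.0
eef_pos: [0.5221, 0.1237, 0.0163]
tcp_rot: [0.496, 0.503, -0.497, 0.503]
contact_force: [-1.0, 1.6, 6.0]
opening: 0.415
```

```bash
python3 - <<'E'
from h import *
info()
for n,(u,v) in dict(scene=(288,255)).items():
    d=snap(n,n+"7"); c=d["img"][v-40:v+40,u-50:u+50,::-1]; cv2.imwrite("pics/z7.png",cv2.resize(c,None,fx=7,fy=7,interpolation=cv2.INTER_CUBIC))
info()
E
```

```text
t 12.0 pos [0.5221 0.1237 0.0163] yaw 0.73 xaxis [-0.001 -0.    -1.   ] q [ 0.043  0.271  2.04  -0.     0.832  0.031] F [-1.03  1.6   5.97] T [-0.03  0.37  0.04] open 0.415
t 12.05 pos [0.5221 0.1237 0.0163] yaw 0.73 xaxis [-0.001 -0.    -1.   ] q [ 0.044  0.271  2.04  -0.     0.832  0.031] F [-1.27  1.24  6.22] T [0.05 0.36 0.02] open 0.415
```

View pics/z7.png

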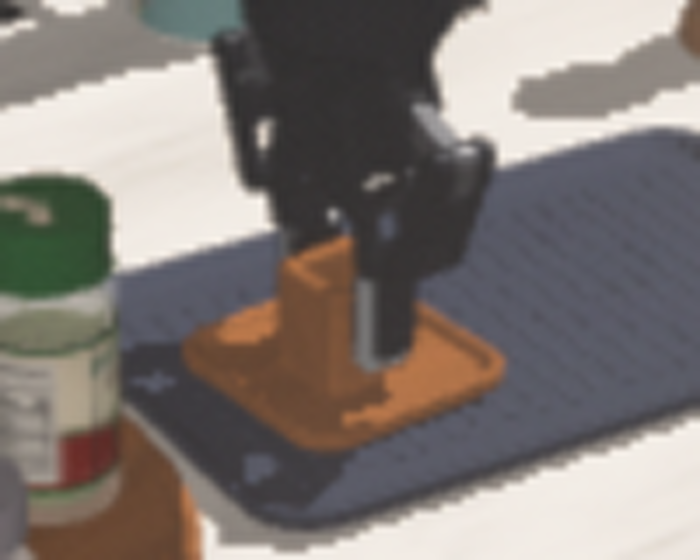

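Emit:
play_rows(claw=[255,255,255,255,255,255,255,255], travel=[[-0.01,0,0],[-0.04,0,0],[-0.08,0,0],[-0.125,0,0],[-0.17,0,0],[-0.21,0,0],[-0.235,0,0],[-0.235,0,0]], dr=[[0,0,0],[0,0,0],[0,0,0],[0,0,0],[0,0,0],[0,0,0],[0,0,0],[0,0,0]])

```text
time: 12.85
eef_pos: [0.5246, 0.1239, 0.2565]
tcp_rot: [0.499, 0.501, -0.495, 0.505]
contact_force: [-0.0, -1.0, -1.1]
opening: 0.41
```

```bash
python3 - <<'E'
from h import *
info(); goto([.498,.3735,.25],12)
E
```

```text
t 12.85 pos [0.5246 0.1239 0.2565] yaw 0.73 xaxis [ 0.008  0.    -1.   ] q [ 0.044 -0.039  1.889 -0.     1.284  0.031] F [-0.04 -0.99 -1.14] T [ 0.05 -0.02  0.01] open 0.41
travel [ 0.0064 -0.0235 -0.25  ] dr [-0.1967  0.0006 -0.0085]
```

Emit:
play_rows(claw=[255,255,255,255,255,255,255,255,255,255,255], travel=[[0,-0.001,-0.01],[0,-0.003,-0.035],[0,-0.007,-0.07],[0,-0.01,-0.105],[0,-0.014,-0.145],[0.002,-0.018,-0.185],[0.004,-0.021,-0.22],[0.006,-0.023,-0.242],[0.0064,-0.0235,-0.25],[0.0064,-0.0235,-0.25],[0.0064,-0.0235,-0.25]], dr=[[-0.01,0,0],[-0.03,0,0],[-0.05,0,0],[-0.08,0,-0.002],[-0.11,0,-0.003],[-0.14,0,-0.005],[-0.17,0,-0.006],[-0.19,0.0006,-0.008],[-0.1967,0.0006,-0.008],[-0.1967,0.0006,-0.008],[-0.1967,0.0006,-0.008]])

```text
time: 13.95
eef_pos: [0.4976, 0.3727, 0.2486]
tcp_rot: [0.444, 0.549, -0.446, 0.549]
contact_force: [-0.8, 0.1, -0.7]
opening: 0.413
```

```bash
python3 - <<'E'
from h import *
info()
n="scene";u,v=198,220
d=snap(n,n+"8"); np.savez(f"pics/{n}8.npz",**d)
c=d["img"][v-45:v+40,u-45:u+45,::-1]; cv2.imwrite("pics/z8.png",cv2.resize(c,None,fx=7,fy=7,interpolation=cv2.INTER_CUBIC))
info()
def face(P,u0,u1,v0,v1,ang,half):
    Q=P[v0:v1,u0:u1].reshape(-1,3); Q=Q[np.isfinite(Q[:,0])]
    n=np.array([np.cos(np.radians(ang)),np.sin(np.radians(ang))]); s=Q[:,:2]@n; m=np.median(s); k=np.abs(s-m)<.008
    print(ang,k.sum(),(s[k].mean()-half).round(4),s[k].std().round(4))
P=cloud(d)
# spacer faces now visible
s=ctrl.get_state()["eef_pos"]
for z in (.188+.05,.282): print(proj(d,(s[0],s[1],z)))
E
```

```text
t 13.95 pos [0.4976 0.3727 0.2486] yaw 11.97 xaxis [-0.001 -0.002 -1.   ] q [ 4.800e-01  1.590e-01  1.695e+00 -1.000e-03  1.289e+00  2.710e-01] F [-0.79  0.13 -0.73] T [-0.01 -0.02 -0.05] open 0.413
t 14.0 pos [0.4979 0.3725 0.2492] yaw 11.93 xaxis [-0.001 -0.001 -1.   ] q [ 4.800e-01  1.580e-01  1.695e+00 -1.000e-03  1.289e+00  2.710e-01] F [-0.64  0.03 -2.13] T [ 0.01 -0.05 -0.03] open 0.41
(np.float64(196.3596189243754), np.float64(207.89697996997413))
(np.float64(194.83707988587474), np.float64(187.2988119734406))
```

View pics/z8.png

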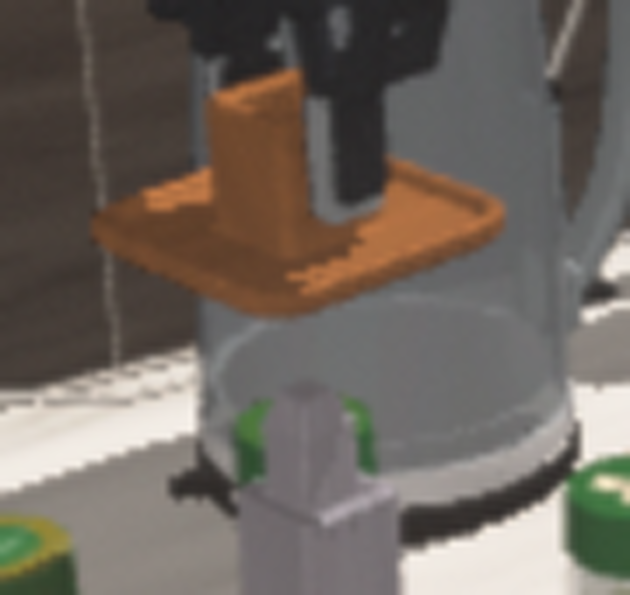

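Emit:
play_rows(claw=[255,255,255,255,255,255,255,255,255,255], travel=[[0.005,0,0],[0.015,0,0],[0.025,0,0],[0.035,0,0],[0.042,0,0],[0.048,0,0],[0.054,0,0],[0.06,0,0],[0.064,0,0],[0.064,0,0]], dr=[[0,0,0],[0,0,0],[0,0,0],[0,0,0],[0,0,0],[0,0,0],[0,0,0],[0,0,0],[0,0,0],[0,0,0]])

```text
time: 15.0
eef_pos: [0.4976, 0.3727, 0.1845]
tcp_rot: [0.445, 0.55, -0.446, 0.549]
contact_force: [-0.9, 1.6, -3.1]
opening: 0.416
```

```bash
python3 - <<'E'
from h import *
info()
E
```

```text
t 15.0 pos [0.4976 0.3727 0.1845] yaw 11.93 xaxis [-0.001 -0.    -1.   ] q [0.48  0.212 1.754 0.    1.177 0.271] F [-0.94  1.58 -3.07] T [0.32 0.07 0.03] open 0.416
```

Emit:
play_rows(claw=[255,255,255,255,255,255,255], travel=[[0.004,0,0],[0.008,0,0],[0.012,0,0],[0.015,0,0],[0.017,0,0],[0.018,0,0],[0.018,0,0]], dr=[[0,0,0],[0,0,0],[0,0,0],[0,0,0],[0,0,0],[0,0,0],[0,0,0]])

```text
time: 15.7
eef_pos: [0.4976, 0.3728, 0.1692]
tcp_rot: [0.445, 0.55, -0.446, 0.549]
contact_force: [-4.9, -1.4, 8.1]
opening: 0.414
```

```bash
python3 - <<'E'
from h import *
info()
n="scene";u,v=198,230
d=snap(n,n+"9"); np.savez(f"pics/{n}9.npz",**d)
c=d["img"][v-45:v+40,u-45:u+45,::-1]; cv2.imwrite("pics/z9.png",cv2.resize(c,None,fx=7,fy=7,interpolation=cv2.INTER_CUBIC))
info()
E
```

```text
t 15.7 pos [0.4976 0.3728 0.1692] yaw 11.95 xaxis [-0.002 -0.001 -1.   ] q [0.48  0.228 1.765 0.    1.15  0.271] F [-4.85 -1.38  8.14] T [-0.29  0.89 -0.  ] open 0.414
t 15.75 pos [0.4976 0.3728 0.1692] yaw 11.94 xaxis [-0.001 -0.001 -1.   ] q [0.48  0.228 1.765 0.    1.15  0.271] F [-3.62 -1.82  7.39] T [-0.32  0.82  0.01] open 0.414
```

View pics/z9.png

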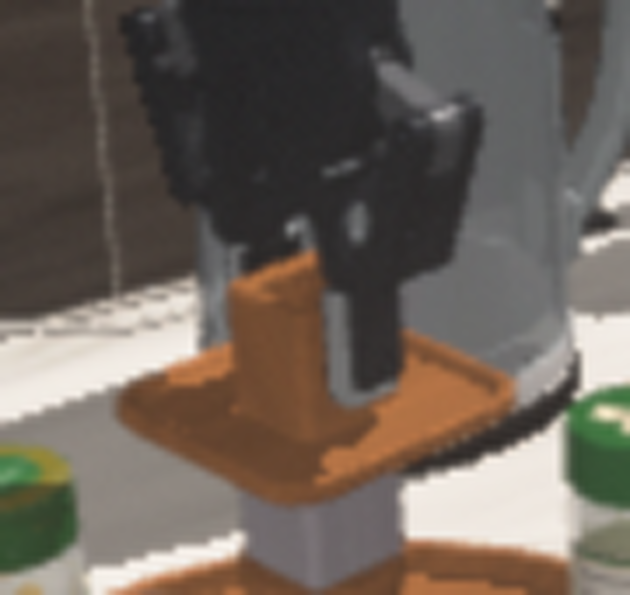

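The tray is home: the TCP is at z=0.1692 against a predicted 0.1693, pushing back with 8 N. Next I'll turn the carousel anticlockwise about 55° and measure.

Emit:
play_rows(claw=[255,255,255,255,255,255,255,255,255,255,255,255,255,255,255,255,255,255,255,255], travel=[[0.001,0,0],[0.001,0,0],[0.001,0,0],[0.001,0,0],[0.001,0,0],[0.001,0,0],[0.001,0,0],[0.001,0,0],[0.001,0,0],[0.001,0,0],[0.001,0,0],[0.001,0,0],[0.001,0,0],[0.001,0,0],[0.001,0,0],[0.001,0,0],[0.001,0,0],[0.001,0,0],[0.001,0,0],[0.001,0,0]], dr=[[-0.01,0,0],[-0.03,0,0],[-0.05,0,0],[-0.08,0,0],[-0.11,0,0],[-0.15,0,0],[-0.2,0,0],[-0.26,0,0],[-0.33,0,0],[-0.4,0,0],[-0.47,0,0],[-0.54,0,0],[-0.61,0,0],[-0.68,0,0],[-0.75,0,0],[-0.82,0,0],[-0.88,0,0],[-0.92,0,0],[-0.95,0,0],[-0.96,0,0]])

```text
time: 17.75
eef_pos: [0.4989, 0.375, 0.1693]
tcp_rot: [0.143, 0.692, -0.139, 0.694]
contact_force: [1.5, 6.3, 2.9]
opening: 0.413
```

```bash
python3 - <<'E'
from h import *
info()
for n in ("top","scene"):
    d=snap(n,n+"10"); np.savez(f"pics/{n}10.npz",**d)
info()
E
```

```text
t 17.75 pos [0.4989 0.375  0.1693] yaw 67.05 xaxis [ 0.003  0.005 -1.   ] q [ 0.481  0.229  1.763  0.003  1.144 -0.691] F [1.48 6.31 2.9 ] T [ 1.01 -0.16 -0.03] open 0.413
t 17.85 pos [0.4989 0.375  0.1693] yaw 67.01 xaxis [ 0.003  0.005 -1.   ] q [ 0.481  0.229  1.763  0.003  1.144 -0.69 ] F [1.34 6.   2.74] T [ 0.97 -0.17  0.01] open 0.412
```

View pics/top10.png

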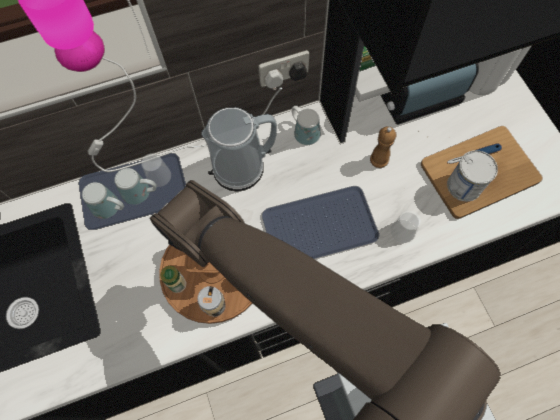

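View pics/scene10.png

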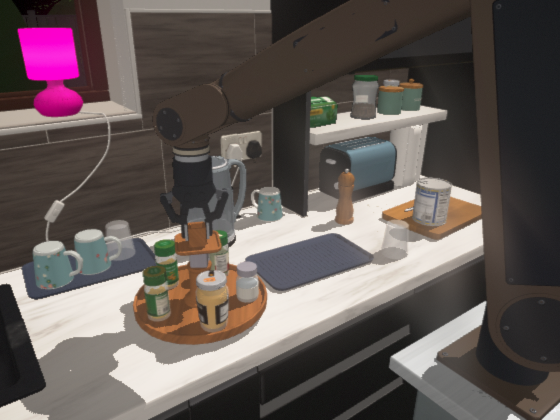

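```bash
cat > hon.py <<'E'
from m import *
def cyl(d,P,c0,r,h,col=None):
    # lid top: points near height, then side-independent: use ray to top plane, keep those whose cloud height > h-.0025
    Q,R=pts(d,P,c0,r+.02,h-.0025,h+.008,h)
    (c,rr)=cv2.minEnclosingCircle((Q*1000).astype(np.float32)); 
    return Q.mean(0)*1000,np.array(c),rr,len(Q)
def axis_cloud(P,c0,rad,z0,z1):
    # vertical cylinder of known radius fit to side depth points
    from scipy.optimize import least_squares
    m=(np.hypot(P[...,0]-c0[0],P[...,1]-c0[1])<rad+.012)&(P[...,2]>z0)&(P[...,2]<z1)
    Q=P[m]
    r=least_squares(lambda s:np.hypot(Q[:,0]-s[0],Q[:,1]-s[1])-rad,c0,loss="soft_l1",f_scale=.001)
    return r.x*1000,len(Q),np.abs(r.fun).mean()*1000
E
python3 - <<'E'
from hon import *
for k,cs in (("0",dict(honey=((.443,.459),.032,.135),spC=((.562,.447),.023,.132),spA=((.484,.269),.023,.132),small=((.398,.354),.024,.104))),
             ("10",dict(honey=((.396,.38),.032,.135),spC=((.47,.47),.023,.132),small=((.44,.29),.024,.104)))):
  for n in ("top","scene"):
    d=dict(np.load(f"pics/{n}{k}.npz")); P=cloud(d)
    if k=="10" :
        for uv in ([(210,296),(172,277)] if n=="top" else [(211,282),(246,268)]): print(n,uv,P[uv[1],uv[0]].round(3))
    for nm,(c,r,h) in cs.items():
        try:
            a=cyl(d,P,c,r,h); b=axis_cloud(P,c,r,.05,h-.02)
            print(k,n,nm,a[0].round(1),a[1].round(1),round(a[2],1),a[3],"| cyl",b[0].round(1),b[1],b[2].round(2))
        except Exception as e: print(k,n,nm,e)
E
```

```text
0 top honey [443.3 459.5] [443.5 459.1] 28.5 337 | cyl [446.1 460.5] 206 1.16
0 top spC [563.  447.2] [561.5 446.9] 22.9 172 | cyl [563.9 447.8] 157 0.74
0 top spA [485.1 269.5] [484.6 269.4] 23.2 196 | cyl [486.2 269. ] 137 0.63
0 top small [399.  353.3] [398.7 354.2] 21.3 179 | cyl [400.6 354.1] 93 1.23
0 scene honey [441.9 464.3] [442.1 464.4] 31.4 410 | cyl [446.2 462.2] 946 1.28
0 scene spC [560.6 452.1] [560.4 451.5] 24.5 181 | cyl [564.4 451.5] 377 1.18
0 scene spA [483.8 274.1] [483.6 274. ] 24.1 166 | cyl [486.6 272.5] 505 1.18
0 scene small [397.6 358.4] [398.1 359.3] 23.3 220 | cyl [400.4 356.8] 380 1.47
top (210, 296) [0.401 0.393 0.132]
top (172, 277) [0.481 0.467 0.13 ]
10 top honey [398.5 396.7] [397.7 396.3] 28.4 330 | cyl [400.7 397. ] 168 1.19
10 top spC [490.3 472.7] [489.7 472.3] 22.6 190 | cyl [491.4 473.1] 153 0.57
10 top small OpenCV(4.12.0) /io/opencv/modules/imgproc/src/shapedescr.cpp:201: error: (-215:Assertion failed) count >= 0 && (depth == CV_32F || depth == CV_32S) in function 'minEnclosingCircle'

scene (211, 282) [0.383 0.408 0.136]
scene (246, 268) [0.435 0.299 0.104]
10 scene honey [396.8 400.9] [397.  401.3] 31.0 405 | cyl [400.9 399.4] 563 1.23
10 scene spC [488.4 477.2] [487.7 477.2] 24.2 221 | cyl [491.8 476.3] 613 1.14
10 scene small [440.1 294.7] [439.7 293.4] 23.8 181 | cyl [443.  293.2] 338 1.6
```

Emit:
play_rows(claw=[255,255,255,255,255,255,255,255,255,255], travel=[[0.001,0,0],[0.001,0,0],[0.001,0,0],[0.001,0,0],[0.001,0,0],[0.001,0,0],[0.001,0,0],[0.001,0,0],[0.001,0,0],[0.001,0,0]], dr=[[-0.01,0,0],[-0.03,0,0],[-0.06,0,0],[-0.1,0,0],[-0.14,0,0],[-0.18,0,0],[-0.21,0,0],[-0.23,0,0],[-0.235,0,0],[-0.235,0,0]])

```text
time: 18.85
eef_pos: [0.4991, 0.3755, 0.1693]
tcp_rot: [0.06, 0.704, -0.056, 0.706]
contact_force: [-1.6, 2.1, 5.2]
opening: 0.416
```

```bash
cat > chk.py <<'E'
from hon import *
import sys
k=sys.argv[1]; info()
for n in ("top","scene"):
    d=snap(n,n+k); np.savez(f"pics/{n}{k}.npz",**d); P=cloud(d)
    for nm,c,r,h in (("honey",(.397,.376),.032,.135),("spC",(.467,.472),.023,.132)):
        a=cyl(d,P,c,r,h); b=axis_cloud(P,a[0]/1000+[.003,0],r,.05,h-.02)
        print(n,nm,a[0].round(1),a[1].round(1),a[3],"cyl",b[0].round(1),b[1],b[2].round(2))
info()
E
python3 chk.py 11
```

```text
t 18.85 pos [0.4991 0.3755 0.1693] yaw 80.56 xaxis [ 0.004  0.006 -1.   ] q [ 0.481  0.229  1.763  0.004  1.143 -0.926] F [-1.64  2.11  5.25] T [0.17 0.38 0.03] open 0.416
top honey [395.5 373.4] [395.1 373.1] 354 cyl [398.1 373.3] 169 1.12
top spC [467.4 469. ] [466.9 468.3] 192 cyl [468.5 468.9] 143 0.67
scene honey [394.5 377.7] [395.2 378.9] 388 cyl [398.1 375.5] 900 1.2
scene spC [466.5 473.3] [466.2 473.6] 234 cyl [469. 472.] 665 1.04
t 18.95 pos [0.4991 0.3755 0.1693] yaw 80.56 xaxis [ 0.004  0.006 -1.   ] q [ 0.481  0.23   1.763  0.004  1.143 -0.926] F [-1.11  1.13  6.08] T [0.14 0.35 0.01] open 0.409
```

```bash
python3 - <<'E'
import cv2, numpy as np
a=cv2.imread("pics/scene11.png")[130:350,110:400]; b=cv2.imread("pics/top11.png")[170:340,130:400]
cv2.imwrite("pics/z11.png",np.hstack([cv2.resize(a,(430,326)),cv2.resize(b,(360,326))]))
E
```

```text
(no output)
```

View pics/z11.png

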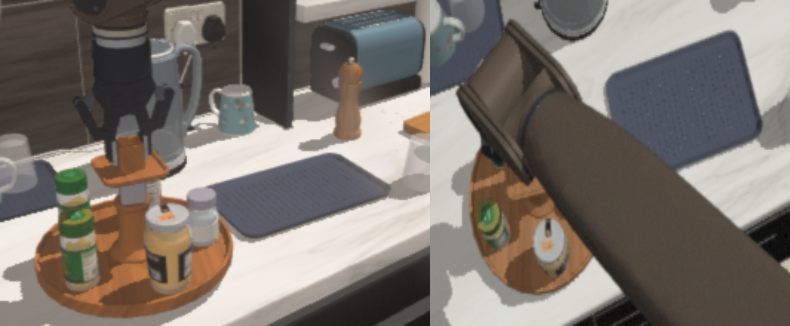

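The honey jar is in front of the post and the jars I can see are standing. The spacer and tray are seated and the hub is still gripped, so I'm handing in.

```bash
python3 -c "
from h import *
info(); print(ctrl.sign_off())"
```

```text
t 18.95 pos [0.4991 0.3755 0.1693] yaw 80.56 xaxis [ 0.004  0.006 -1.   ] q [ 0.481  0.23   1.763  0.004  1.143 -0.926] F [-1.11  1.13  6.08] T [0.14 0.35 0.01] open 0.409
the job is handed in; nothing more can be done
None
```

The job is done and handed in at 18.95 s. The spacer is on the shoulder, the tray is on the spacer hub up, and the honey jar stands at the front. The gripper is still holding the tray's hub.

- **Spacer:** it went down the post freely. It stopped with the tool at z = 0.1266 m, the height I had worked out for fully home, pressing back with about 13 N.
- **Tray:** it stopped with the tool at z = 0.1692 m, against 0.1693 m worked out, pressing back with about 8 N. It stayed there through the turn.
- **Carousel:** I turned it anticlockwise in two stages. The tray's play used up about 10° of the first turn.
- **Honey jar:** the last two views put it about 0.1 mm and 0.7 mm to the right of straight ahead, which is within about half a degree.
- **Disagreements between measurements:** the two cameras differ by about 2–3 mm on the same points, within or just over the stated calibration error. I judged the honey jar within each view separately.
- **Jars and other things:** four jars are plainly standing in the last picture. The fifth, behind the post, is mostly hidden, so I could not fully check it. I saw nothing else on the worktop moved, but I did not measure the pepper mill or tumbler.

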